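# Pack the seed jars and stack the totes

### The job

Pack the three lidded seed jars that stand just behind the plywood board into the tote with dividers, one jar upright in each compartment; leave the open beaker, the jar without a lid and the stored jars by the back wall where they are. Then turn the plain tote end for end and stack it squarely on the packed one, so that its feet stand on the rim between the lugs and it sits level, clear of the jar lids.

Things in the scene. Friction and masses are not known exactly. Their poses are not given: they have to be found in the camera images.
- divided_tote: Grey tote with two black dividers, 0.2 kg, loose on the 32 mm high board. Origin: middle of underside; y long (288 mm), x 118 mm wide. Floor at z 14 mm, 88 mm wide. Long sides low (top z 54 mm), ends tall (106 mm, bead 111 mm). Compartment centres x 0, y -79, 0, +79 mm, each 76 x 88 mm; dividers to z 43 mm. Grip jars near their top, closing along tote x, so that fingers stay above the low sides.
- divided_tote_rim (a point): Centre of the divided tote at rim height (0, 0, 106 mm in its frame; same axes). Each end rim, at y +-128 mm, has two flat saddles at x -12 and +35 mm and two open channels at x -35 and +12 mm. The plain tote's underside comes to rest here, turned 180 degrees; sloped lugs guide it in from 6 mm off in x or y, 2.5 degrees in yaw.
- plain_tote: Same grey tote, no dividers, empty, loose, about 0.14 kg; goes on top. Origin: middle of underside, axes as the other; both have a sloping white card on the front (-x) side at y +35 to +101 mm. Feet 8 mm wide under the ends at y +-128, x -35 and +12 mm, bottom z 0. Facing as the tote below they sink into its channels and it rests on the lids; turned 180 degrees about z they stand on the saddles.
- plain_tote_front (a point): Middle of the top edge of the plain tote's front (card side) long rim: x -54, y 0, z 54 mm in its frame. Here it can be pinched from above across x: upright rim 10 mm thick, from z 32 to 54 mm, free inside (floor at z 14 mm) and outside; held so, the far side sags some 3 degrees and the underside swings 3 mm to the held side.
- plain_tote_back (a point): The same point on the back long rim of the plain tote: x +54, y 0, z 54 mm in its frame; same rim, also good to pinch.
- jar_1: Sample jar with seed and a white screw lid, 60 mm across, 78 mm high, 0.11 kg; belongs in the divided tote. Origin: centre of the underside, z up.
- jar_2: Sample jar with seed and a red screw lid, same size; belongs in the divided tote. Origin: centre of the underside, z up.
- jar_3: Sample jar with seed and a white screw lid, same size; belongs in the divided tote. Origin: centre of the underside, z up.
- beaker: Look-alike, stays where it is: open white plastic beaker, 65 mm across the mouth, 78 mm high, light. Origin: centre of the underside.
- open_jar: Look-alike, stays where it is: empty clear jar without a lid, with a white paper label round it, 59 mm across, 72 mm high, light. Origin: centre of the underside.

How it is judged (in metres and radians):
On the way:
1. all three lidded jars stand in the compartments of the divided tote (x of jar_1 in the frame of divided_tote between -0.03 and 0.03 m and y of jar_1 in the frame of divided_tote between -0.105 and 0.105 m and z of jar_1 in the frame of divided_tote between 0.01 and 0.02 m and angle between the z axis of each of jar_1, jar_2, jar_3 and the z axis of divided_tote, either way round below 0.1 rad and angle between each of jar_1, jar_2, jar_3's own z axis and vertical below 0.1 rad and linear speed of each of jar_1, jar_2, jar_3 below 0.02 m/s and x of jar_2 in the frame of divided_tote between -0.03 and 0.03 m and y of jar_2 in the frame of divided_tote between -0.105 and 0.105 m and z of jar_2 in the frame of divided_tote between 0.01 and 0.02 m and x of jar_3 in the frame of divided_tote between -0.03 and 0.03 m and y of jar_3 in the frame of divided_tote between -0.105 and 0.105 m and z of jar_3 in the frame of divided_tote between 0.01 and 0.02 m), for 0.2 s.
At the end, for the whole second after the job is handed in: Each lidded jar stands upright (0.1 rad) on the floor of its own compartment; the plain tote, turned end for end (0.08 rad), stands on the saddles: underside 103.5-108.5 mm above the other's, centres within 12 mm, level within 0.025 rad; beaker and open jar moved under 30 mm; all at rest (all of step 1 and angle between divided_tote's own z axis and vertical below 0.03 rad and height (world z) of divided_tote between 0.022 and 0.042 m and linear speed of each of divided_tote, plain_tote below 0.02 m/s and z of plain_tote in the frame of divided_tote between 0.1035 and 0.1085 m and horizontal distance between plain_tote and divided_tote below 0.012 m and angle between the z axis of plain_tote and the z axis of divided_tote, either way round below 0.025 rad and x of plain_tote_front in the frame of divided_tote above 0.035 m and angle between the x axis of plain_tote and the x axis of divided_tote, either way round below 0.08 rad and distance of each of beaker, open_jar from where it was at the start of the episode below 0.03 m); the robot touches nothing.
It fails at once if the beaker is knocked over or carried off (distance of beaker from where it was at the start of the episode above 0.04 m or angle between beaker's own z axis and vertical above 0.4 rad).
It fails at once if the jar without a lid is knocked over or carried off (distance of open_jar from where it was at the start of the episode above 0.04 m or angle between open_jar's own z axis and vertical above 0.4 rad).
It also fails if it takes over 128 s, if anything falls off the work surface, if the arm or the gripper's body presses on something with over 40 N, if the wrist force passes 120 N, or if a joint passes its speed limit or range.

### The arm

A 6-joint arm with a two-finger parallel gripper is mounted at the origin on a cart in front of the work surface, level with it; the furniture and walls round the work are solid. World frame = base frame: x ahead of the robot, y to its left, z up, the work surface at z = 0. Lengths are in m, angles in degrees, forces in N, time in s.
With the tool pointing down it reaches from about 0.35 to 0.925 m from the base axis. Payload 6.4 kg.
Tool frame: the origin (TCP) lies on the centre line of the jaws, within the pads' length; the fingertips stand 11 mm ahead of it and the grasp point (between the pads) lies 8 mm behind it; z points along the fingers, x is the direction in which the jaws open and shut, and the axes are right-handed (so a half turn about z gives the same grasp; the last joint's range is limited). The gripper opens to 85 mm and grips with 20 to 120 N. Pads are 22 mm wide; open, the fingers measure 114 mm over their backs; the gripper's body (76 mm by 85 mm) begins 54 mm behind the grasp point. The pads swing forward as they close: fully open they stand 13 mm farther back than shut.
Start: joints at [61.301, 14.043, 89.255, -0, 76.702, -9.975], TCP at [0.209, 0.616, 0.242] pointing down, gripper open.
Joint ranges: [-179.41, 179.41], [-58.25, 129.5], [7.25, 145.43], [-54.29, 234.29], [11.92, 165.04], [-157.13, 157.13]. Speed limits (degrees/s): [147.25, 147.25, 180, 180, 180, 180].

### API

Orientations are given as [roll, pitch, yaw] about the fixed x, y, z axes, in that order (R = Rz(yaw) Ry(pitch) Rx(roll)).
In Python, from workcell import r gives the robot as it stands.
- The arm moves only by the shell command python3 -m handwheel 'ROWS' [OPENING]. ROWS is JSON, a list of rows, each an object with "linear": the shift along the tool's x, y, z in mm, a list of three; "spin": the turn about the tool's z in degrees. In form: [{"linear": [x, y, z], "spin": spin}, ...]. A call has 1 to 10 rows; each row is the pose to reach, as a shift and turn from the pose commanded when the call began, along the tool's axes at that moment; what a row does not reach only later rows make up. A row lasts 1/8 s, in which the tool goes at most 62.5 mm and 10.7 degrees, less where a joint would pass 70% of its speed; a pose out of reach is approached as far as the arm can. A call with a gripper value outside its range is refused whole. OPENING is the opening, from 0 (shut) to 1 (fully open), set as the call begins (- or left out, the last holds). The fingers move at their own pace and stop on an object; the grip force is fixed at half the most. Time passes only in rows, so rows that repeat a pose let the fingers close. It gives the time, the measured TCP pose, the force and the opening at its end, in the units of the state.
- r.state(): the state, without advancing time (a new reading comes with each control period).
- r.snapshot(name): name is "scene" or "top" or "wrist"; returns the picture (420x560x3 uint8, blue, green, red); there is no depth.
- r.calibration(name): a dict with "camera_matrix" (3x3 intrinsics, pixels), "xyz" and "orientation" of the camera in the world. Camera axes: x right, y down, z forward; pixel columns grow to the right and rows downward; lengths in m; the calibration is good to about 2 mm. A picture is of the moment at which its call begins: read the wrist's pose just before it. calibration takes no time and is no camera call; for the wrist camera it gives the pose at the moment of the call.
- r.close_job(): hands the job in, once; it reports no verdict.
The state is a dict: "time_s": time; "joint_pos": joint angles; "qvel": joint speeds; "effort": joint torques, N m; "position": TCP position; "ee_rot": TCP orientation; "contact_force": force on the tool from outside, world axes, zero at the start; "moment": the same for the moment, N m; "grip_width": finger opening in m.
Only numpy, scipy, OpenCV 4.12 (cv2) and the standard library are available. Lean on these libraries where they do the work, as an engineer would, in place of code of your own. Each camera call takes 0.05 s, during which the arm holds its last target. There are 200 camera calls.

## Working session

There is one attempt and no reset: what is moved stays moved. The work goes in short steps, Python scripts to look and compute and a shell command to move; the robot and the scene stay as the last step left them, time stands still between calls to the robot, and variables do not carry over. Pictures are saved under pics/ and viewed, about 12 in all and at most 16, crops included, and the job is handed in when it is done.

```bash
mkdir -p pics; ls
cat > h.py <<'E'
import numpy as np, cv2
from workcell import r
from scipy.spatial.transform import Rotation as R
def cal(n):
    c=r.calibration(n); return np.array(c["camera_matrix"]),np.array(c["xyz"]),R.from_euler('xyz',c["orientation"],degrees=True).as_matrix()
def ray(c,u,v,z):
    K,p,M=c; d=M@np.linalg.inv(K)@[u,v,1]; return p+d*(z-p[2])/d[2]
def proj(c,P):
    K,p,M=c; q=K@M.T@(np.array(P)-p); return q[:2]/q[2]
def rel(dw):
    s=r.state(); return R.from_euler('xyz',s["ee_rot"],degrees=True).as_matrix().T@np.array(dw)*1000
E
python3 - <<'E'
from h import *
s=r.state();print(s)
for n in("scene","top","wrist"):
    print(n,r.calibration(n)); cv2.imwrite(f"pics/{n}0.png",r.snapshot(n))
E
```

```text
pics
{'time_s': 0.0, 'joint_pos': array([ 6.13009207e+01,  1.40832434e+01,  8.93251048e+01,  2.73065638e-04,
        7.67006918e+01, -9.97508365e+00]), 'qvel': array([-0.0860484 , -0.02490996,  0.07638893, -0.14336682,  0.03184119,
        0.00942448]), 'effort': array([-5.96071868e-05, -4.29519510e+01, -3.26128435e+01, -1.56297651e-04,
        5.36493404e-03, -6.30581027e-07]), 'position': array([0.20838892, 0.61512806, 0.24118825]), 'ee_rot': array([-1.79980850e+02,  1.07345666e-01,  7.12759593e+01]), 'contact_force': array([-0.11745358,  0.83911417,  0.42925486]), 'moment': array([ 0.00223214, -0.02112205, -0.01556799]), 'grip_width': 0.08531193853350276}
scene {'camera_matrix': array([[459.10080343,   0.        , 276.73637835],
       [  0.        , 459.10080343, 208.73914902],
       [  0.        ,   0.        ,   1.        ]]), 'xyz': array([ 0.03305431, -0.60147659,  0.85938532]), 'orientation': array([-133.92934133,    0.86513986,  -39.55451124])}
top {'camera_matrix': array([[402.69263142,   0.        , 279.09241357],
       [  0.        , 402.69263142, 208.56692238],
       [  0.        ,   0.        ,   1.        ]]), 'xyz': array([ 0.47489345, -0.00607484,  1.23149464]), 'orientation': array([-1.77756167e+02,  1.19122998e-01, -9.08442016e+01])}
wrist {'camera_matrix': array([[325.17678859,   0.        , 279.9780476 ],
       [  0.        , 325.17678859, 205.11638507],
       [  0.        ,   0.        ,   1.        ]]), 'xyz': array([0.14131386, 0.63771424, 0.37416013]), 'orientation': array([1.63805533e+02, 2.21115059e-02, 7.13210300e+01])}
```

View pics/top0.png

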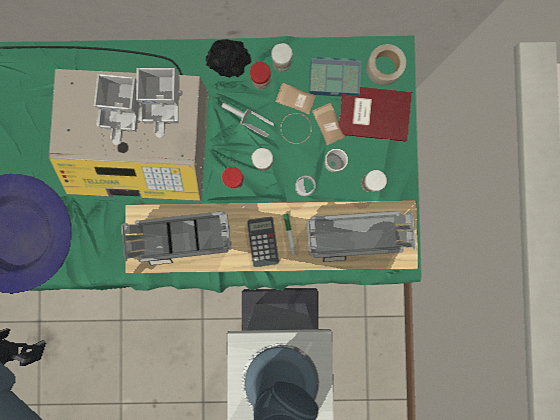

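View pics/scene0.png

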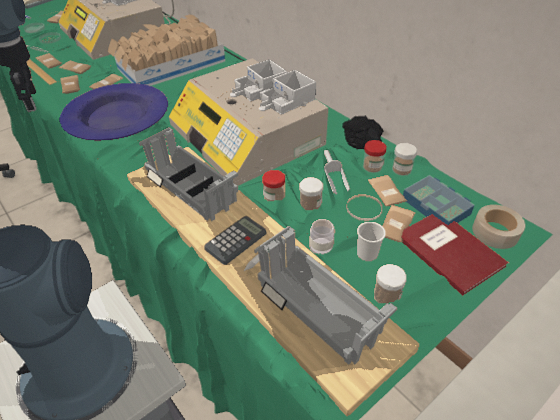

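The top view shows the lidded jars at (232,177) red, (262,158) white and (375,180) white. The open jar is at (305,185) and the beaker at (336,160). The divided tote is on the left around (177,236) and the plain tote on the right around (360,234), both with their cards facing the robot.

Run:
```python
from h import *
c=cal("top"); im=cv2.imread("pics/top0.png")
for n,(u,v) in dict(red=(232,177),w1=(262,158),oj=(305,185),bk=(336,160),w2=(375,180)).items():
    p=im[v-16:v+17,u-16:u+17].astype(int)
    b,g,rr=p[...,0],p[...,1],p[...,2]
    m=((rr>150)&(g<100)) if n=='red' else (p.min(2)>150)
    k,l,st,ce=cv2.connectedComponentsWithStats(m.astype(np.uint8)); i=1+st[1:,4].argmax()
    uu=ce[i]+[u-16,v-16]; print(n,uu.round(1),st[i,2:],ray(c,*uu,.078).round(4))
crop=cv2.resize(im[198:278,115:425],None,fx=2.58,fy=2.58,interpolation=cv2.INTER_CUBIC)
a=cv2.resize(im[198:278,115:275],None,fx=5,fy=5,interpolation=2)[:295*2]
b=cv2.resize(im[198:278,270:430],None,fx=5,fy=5,interpolation=2)
o=np.vstack([a,b]); o=cv2.resize(o,(600,600)); cv2.imwrite("pics/topc.png",o) # scale 3.75, lower half starts at row 300
```

```text
red [231.5 176.6] [ 20  20 321] [0.6141 0.1311 0.078 ]
w1 [261.8 157.9] [ 21  21 332] [0.6671 0.0433 0.078 ]
oj [301.2 187.8] [ 18  19 131] [ 0.579  -0.0687  0.078 ]
bk [337.2 158.7] [ 23  22 165] [ 0.6614 -0.1738  0.078 ]
w2 [375.4 180. ] [ 22  21 353] [ 0.598  -0.2821  0.078 ]
```

View pics/topc.png

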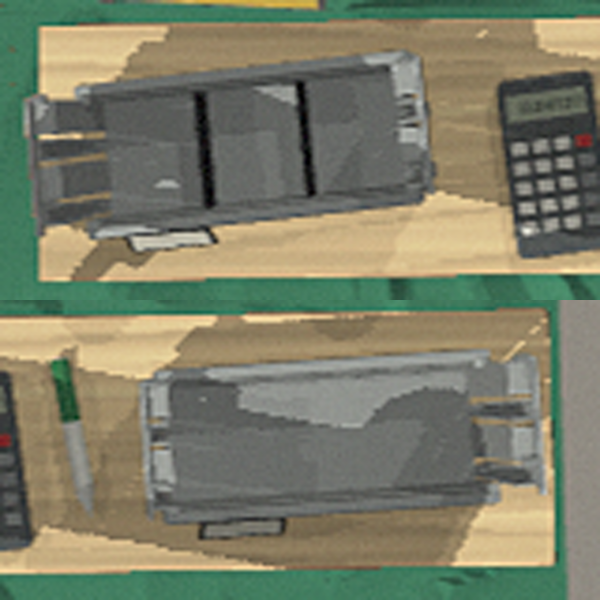

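The divided tote's dividers run (200,92)-(208,207) and (300,83)-(310,195) in the crop. The plain tote's rims run (165,372)-(490,353) and (165,520)-(495,495). Both totes are yawed by about 5°.

Run:
```python
from h import *
c=cal("top")
f=lambda a,b,z,ox=115,oy=0:ray(c,ox+a/3.75-.3,198+(b-oy)/3.75-.3,z)[:2]
d1=[f(200,92,.075),f(208,207,.075)];d2=[f(300,83,.075),f(310,195,.075)]
m1=np.mean(d1,0);m2=np.mean(d2,0);print("div",np.round(d1+d2,4),"ctr",(m1+m2)/2,"gap",np.linalg.norm(m1-m2),"yaw",np.degrees(np.arctan2(*((m2-m1)[::-1])))+90)
for q in d1,d2: print(np.degrees(np.arctan2(*((q[0]-q[1])[::-1]))),np.linalg.norm(q[0]-q[1]))
for nm,ox,oy,L in (("div",115,0,[(80,88),(415,53),(95,237),(430,200)]),("pl",270,300,[(168,372),(488,353),(168,520),(492,500)])):
    P=[f(a,b,.086,ox,oy) for a,b in L]; print(nm,np.round(P,4),np.mean(P,0))
    for i,j in((0,1),(2,3)): print(np.degrees(np.arctan2(*((P[i]-P[j])[::-1])))-90,np.linalg.norm(P[i]-P[j]))
    print("width",np.linalg.norm((P[0]+P[1]-P[2]-P[3])/2))
```

```text
div [[0.4857 0.3152]
 [0.3978 0.3094]
 [0.4914 0.2385]
 [0.4058 0.2314]] ctr [0.44519967 0.27362186] gap 0.077618155733226 yaw 5.083593422967226
3.7552451119566337 0.0880444269862447
4.728093854576147 0.08591206747823213
div [[0.49   0.4032]
 [0.5128 0.1487]
 [0.3772 0.3919]
 [0.4014 0.1384]] [0.44533461 0.27056194]
5.120864870745464 0.25550406395802816
5.4469709797274675 0.254668890859883
width 0.11257803209420628
pl [[ 0.4946 -0.1047]
 [ 0.5054 -0.3476]
 [ 0.3828 -0.1027]
 [ 0.3943 -0.3477]] [ 0.44428252 -0.22564778]
2.551325297206816 0.24312900893380437
2.68375435143021 0.24526853727988843
width 0.11146313245332647
```

```bash
python3 -m handwheel '[{"linear":[-30,35,-20],"spin":7},{"linear":[-65,75,-40],"spin":15},{"linear":[-100,118,-60],"spin":22},{"linear":[-135,160,-80],"spin":30},{"linear":[-170,200,-95],"spin":38},{"linear":[-205,242,-109],"spin":46},{"linear":[-245,288,-109],"spin":54},{"linear":[-280,330,-109],"spin":61},{"linear":[-298,351,-109],"spin":66.2},{"linear":[-298,351,-109],"spin":66.2}]' 1
python3 -m handwheel '[{"linear":[0,0,0],"spin":0},{"linear":[0,0,0],"spin":0}]'
python3 - <<'E'
from h import *
s=r.state();print(s["position"],s["ee_rot"],s["joint_pos"].round(1)); c=r.calibration("wrist");print(c["xyz"],c["orientation"]); c=cal("wrist")
im=r.snapshot("wrist");cv2.imwrite("pics/w1raw.png",im);cv2.imwrite("pics/w1.png",cv2.resize(im,(800,600)))
E
```

```text
time_s: 1.4
position: [0.4459, 0.2194, 0.3509]
ee_rot: [180.0, 0.0, 4.9]
contact_force: [0.2, 1.0, -0.1]
grip_width: 0.0852
time_s: 1.65
position: [0.4449, 0.2217, 0.3512]
ee_rot: [-180.0, 0.0, 5.2]
contact_force: [-0.3, 0.1, 0.3]
grip_width: 0.0855
[0.44485412 0.22166579 0.35122936] [-1.79989752e+02  1.02104030e-02  5.20724582e+00] [ 13.4 -11.2 103.7   0.   87.5   8.2]
[0.43825581 0.29174918 0.48411072] [ 1.63887083e+02 -5.11321406e-02  5.25297766e+00]
```

View pics/w1.png

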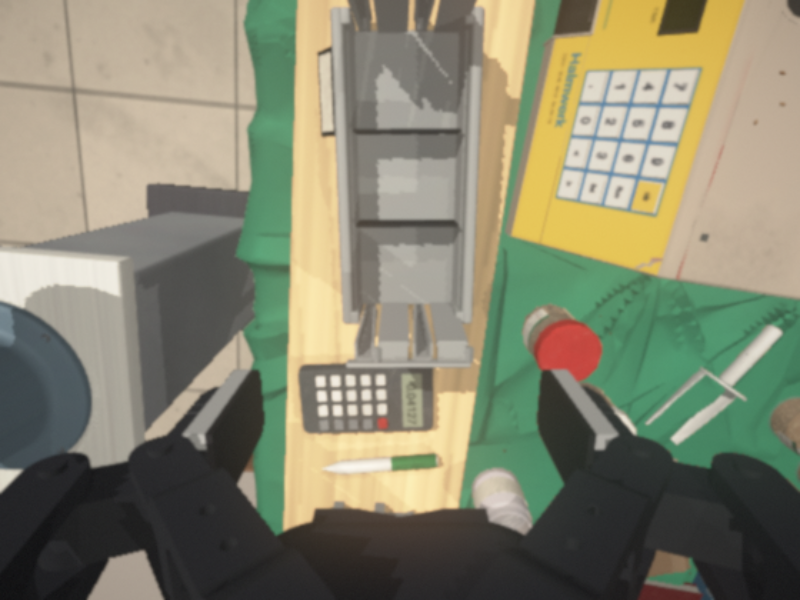

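The wrist view shows the tote square to the image. The divider tops run (357,131)-(462,130) and (357,222)-(458,222). The outer rim edges are left (333,10)-(346,318) and right (483,10)-(472,318). The red lid is at (567,350).

Run:
```python
from h import *
c=cal("wrist"); k=1/1.4286
f=lambda a,b,z:ray(c,a*k,b*k,z)[:2]
D=np.array([f(357,131,.075),f(462,130,.075),f(357,222,.075),f(458,222,.075)])
v=(D[0]+D[1]-D[2]-D[3])/2; print(D.round(4),D.mean(0),np.linalg.norm(v),np.degrees(np.arctan2(-v[0],v[1])))
P=np.array([f(333,10,.086),f(346,318,.086),f(483,10,.086),f(472,318,.086)]);print(P.round(4),P.mean(0))
for i in(0,2): v=P[i]-P[i+1];print(np.degrees(np.arctan2(-v[0],v[1])),np.linalg.norm(v))
print("red",f(567,350,.078))
```

```text
[[0.401  0.3106]
 [0.488  0.3194]
 [0.406  0.2352]
 [0.4943 0.2433]] [0.44732317 0.27716119] 0.07595546032674758 4.258412624945776
[[0.3782 0.3951]
 [0.4026 0.1493]
 [0.4915 0.4055]
 [0.5164 0.1597]] [0.44716337 0.27740505]
5.686905735896061 0.24701027185425195
5.778137418067841 0.247082490815463
red [0.61151726 0.13354651]
```

Run:
```python
from h import *
c=cal("top")
for uv in((205,80),(206,130),(203,165),(193,198)): print(uv,[ray(c,*uv,z)[:2].round(3) for z in(0,.1,.15)])
s=cal("scene")
for z in (.05,.1,.13,.16): print(z,[proj(s,ray(c,*uv,z)).round() for uv in((205,80),(203,165),(193,198))])
```

```text
(205, 80) [array([0.925, 0.22 ]), array([0.889, 0.201]), array([0.871, 0.192])]
(206, 130) [array([0.769, 0.218]), array([0.745, 0.2  ]), array([0.733, 0.19 ])]
(203, 165) [array([0.661, 0.228]), array([0.646, 0.209]), array([0.638, 0.199])]
(193, 198) [array([0.559, 0.259]), array([0.553, 0.238]), array([0.549, 0.227])]
0.05 [array([332., 131.]), array([266., 163.]), array([231., 172.])]
0.1 [array([331., 120.]), array([265., 152.]), array([231., 160.])]
0.13 [array([330., 114.]), array([265., 144.]), array([231., 153.])]
0.16 [array([329., 107.]), array([264., 136.]), array([231., 145.])]
```

```bash
python3 -m handwheel '[{"linear":[30,20,20],"spin":-10},{"linear":[70,45,55],"spin":-20},{"linear":[110,72,95],"spin":-30},{"linear":[145,95,140],"spin":-40},{"linear":[159,104,180],"spin":-50},{"linear":[159,104,205],"spin":-60},{"linear":[159,104,205],"spin":-60},{"linear":[159,104,240],"spin":-60},{"linear":[159,104,270],"spin":-60},{"linear":[159,104,293],"spin":-60}]'
python3 -m handwheel '[{"linear":[0,0,0],"spin":0},{"linear":[0,0,0],"spin":0}]'
python3 - <<'E'
from h import *
print(r.state()["position"],r.state()["ee_rot"])
im=r.snapshot("wrist");cv2.imwrite("pics/w2.png",im)
E
```

```text
time_s: 2.95
position: [0.6136, 0.132, 0.0591]
ee_rot: [179.9, -0.1, 65.0]
contact_force: [0.5, 0.3, 0.6]
grip_width: 0.0853
time_s: 3.2
position: [0.6143, 0.1317, 0.0606]
ee_rot: [179.8, -0.1, 65.0]
contact_force: [-0.3, 1.0, -0.4]
grip_width: 0.0854
[0.61434685 0.13165581 0.0605623 ] [ 1.79824156e+02 -8.87681590e-02  6.50459765e+01]
```

View pics/w2.png

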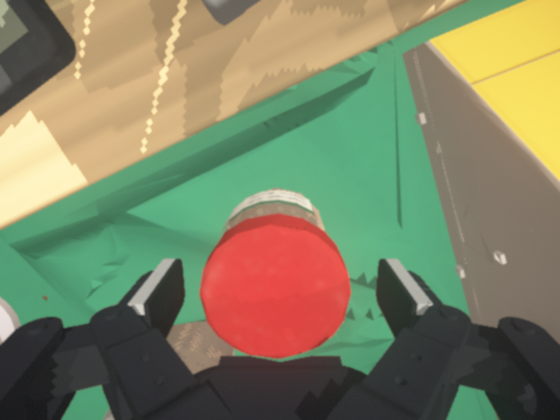

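The red lid at (276,285) sits centred between the open fingers. Next I'll check its offset along the tool's y and close.

```bash
cat >> h.py <<'E'
def lid(red,win=None):
    c=cal("wrist"); im=r.snapshot("wrist").astype(int); b,g,rr=im[...,0],im[...,1],im[...,2]
    m=((rr>150)&(g<90)) if red else (im.min(2)>150)
    m=m.astype(np.uint8)
    if win: w=np.zeros_like(m); w[win[1]:win[3],win[0]:win[2]]=1; m*=w
    k,l,st,ce=cv2.connectedComponentsWithStats(m); i=1+st[1:,4].argmax()
    cs,_=cv2.findContours((l==i).astype(np.uint8),0,2); (u,v),(a,d),_=cv2.fitEllipse(cv2.convexHull(cs[0]))
    return c,u,v,a,d,st[i]
E
python3 - <<'E'
from h import *
c,u,v,a,d,st=lid(True); p=ray(c,u,v,.078); print(u,v,a,d,p, rel(p-r.state()["position"]))
E
python3 -m handwheel '[{"linear":[0,0,0],"spin":0},{"linear":[0,0,0],"spin":0},{"linear":[0,0,0],"spin":0},{"linear":[0,0,0],"spin":0},{"linear":[0,0,0],"spin":0},{"linear":[0,0,0],"spin":0}]' 0.3
```

```text
274.6892395019531 286.1281433105469 143.50108337402344 148.07960510253906 [0.61020912 0.13097184 0.078     ] [ -2.19606384  -3.50787512 -17.48044859]
time_s: 4.05
position: [0.614, 0.1311, 0.0596]
ee_rot: [179.9, -0.0, 65.1]
contact_force: [1.2, -0.5, 5.9]
grip_width: 0.0574
```

```bash
python3 -m handwheel '[{"linear":[0,0,-40],"spin":0},{"linear":[0,0,-90],"spin":0},{"linear":[-2,-30,-140],"spin":0},{"linear":[-10,-80,-165],"spin":8},{"linear":[-18,-125,-165],"spin":18},{"linear":[-18,-160,-165],"spin":28},{"linear":[25,-190,-165],"spin":38},{"linear":[70,-220,-165],"spin":48},{"linear":[110,-243,-165],"spin":57},{"linear":[128,-253,-165],"spin":59.8}]'
python3 -m handwheel '[{"linear":[0,0,0],"spin":0},{"linear":[0,0,0],"spin":0},{"linear":[0,0,0],"spin":0}]'
python3 - <<'E'
from h import *
s=r.state();print(s["position"],s["ee_rot"],s["grip_width"])
c,u,v,a,d,st=lid(True); print(u,v,a,d)
print(ray(c,u,v,s["position"][2]+.078-.0596),ray(c,u,v,s["position"][2]+.078-.0596)-s["position"])
im=r.snapshot("wrist");cv2.imwrite("pics/w3.png",im)
E
```

```text
time_s: 5.3
position: [0.4362, 0.3558, 0.2223]
ee_rot: [180.0, 0.1, 5.3]
contact_force: [0.2, -1.7, -1.2]
grip_width: 0.0574
time_s: 5.68
position: [0.4376, 0.3529, 0.2231]
ee_rot: [180.0, 0.0, 5.2]
contact_force: [-0.3, 0.5, -1.0]
grip_width: 0.0575
[0.43764032 0.35289733 0.22311792] [1.79983510e+02 2.23092304e-02 5.21809312e+00] 0.057457985165584834
280.5079345703125 288.5082092285156 143.1197967529297 148.63284301757812
[0.43753736 0.35589749 0.24151792] [-0.00010296  0.00300017  0.0184    ]
```

View pics/w3.png

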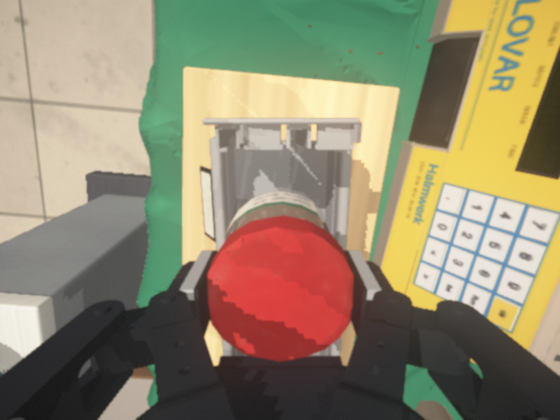

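The jar is held centred, and the tote's far end bead is at about (285,121). Next I'll check that against the tote estimate.

Run:
```python
from h import *
c=cal("wrist")
t=np.array([.4465,.2765]);a=np.radians(5.2);M=np.array([[np.cos(a),np.sin(a)],[-np.sin(a),np.cos(a)]])
for uv,z in(((207,121),.143),((360,121),.143),((213,135),.086),((350,240),.086),((216,240),.086)): p=ray(c,*uv,z)[:2]; print(uv,p.round(4),(M@(p-t)).round(4))
```

```text
(207, 121) [0.3858 0.413 ] [-0.0481  0.1414]
(360, 121) [0.4825 0.4219] [0.049  0.1415]
(213, 135) [0.3788 0.3996] [-0.0562  0.1288]
(350, 240) [0.5038 0.3189] [0.0609 0.037 ]
(216, 240) [0.3847 0.308 ] [-0.0587  0.0369]
```

```bash
python3 -m handwheel '[{"linear":[1,0,20],"spin":0},{"linear":[1,0,45],"spin":0},{"linear":[1,0,70],"spin":0},{"linear":[1,0,90],"spin":0},{"linear":[1,0,102],"spin":0},{"linear":[1,0,110],"spin":0},{"linear":[1,0,114],"spin":0},{"linear":[1,0,116],"spin":0},{"linear":[1,0,116],"spin":0}]'
```

```text
time_s: 6.9
position: [0.4387, 0.3541, 0.1077]
ee_rot: [-180.0, -0.0, 5.3]
contact_force: [0.4, 0.0, -1.4]
grip_width: 0.0577
```

```bash
python3 -m handwheel '[{"linear":[0,0,1],"spin":0},{"linear":[0,0,2],"spin":0},{"linear":[0,0,2],"spin":0}]'
```

```text
time_s: 7.28
position: [0.4387, 0.3541, 0.1056]
ee_rot: [-180.0, -0.0, 5.3]
contact_force: [-0.6, 0.4, -0.4]
grip_width: 0.0575
```

```bash
python3 -m handwheel '[{"linear":[0,0,1],"spin":0},{"linear":[0,0,1],"spin":0},{"linear":[0,0,1],"spin":0}]'
```

```text
time_s: 7.65
position: [0.4387, 0.3542, 0.1056]
ee_rot: [-180.0, -0.0, 5.3]
contact_force: [-3.3, -1.5, 6.5]
grip_width: 0.0574
```

```bash
python3 -m handwheel '[{"linear":[0,0,0],"spin":0},{"linear":[0,0,0],"spin":0},{"linear":[0,0,0],"spin":0},{"linear":[0,0,-15],"spin":0},{"linear":[0,0,-50],"spin":0},{"linear":[0,0,-90],"spin":0},{"linear":[0,30,-115],"spin":0},{"linear":[10,80,-115],"spin":0},{"linear":[20,130,-115],"spin":0},{"linear":[40,180,-115],"spin":0}]' 1
python3 -m handwheel '[{"linear":[20,45,0],"spin":0},{"linear":[60,85,0],"spin":0},{"linear":[110,120,0],"spin":0},{"linear":[145,140,0],"spin":0},{"linear":[159,151,0],"spin":0},{"linear":[159,151,40],"spin":0},{"linear":[159,151,85],"spin":0},{"linear":[159,151,85],"spin":0},{"linear":[159,151,85],"spin":0}]'
python3 - <<'E'
from h import *
s=r.state(); print(s["position"]); im=r.snapshot("wrist"); cv2.imwrite("pics/w4.png",im)
c,u,v,a,d,st=lid(False,(150,100,420,360)); print(u,v,a,d,st); p=ray(c,u,v,.078); print(p, rel(p-s["position"]))
E
```

```text
time_s: 8.9
position: [0.4952, 0.1771, 0.2207]
ee_rot: [-180.0, -0.1, 5.3]
contact_force: [1.4, -0.2, -0.0]
grip_width: 0.0857
time_s: 10.02
position: [0.6683, 0.0426, 0.1368]
ee_rot: [180.0, -0.2, 5.3]
contact_force: [0.1, 0.3, 0.5]
grip_width: 0.0852
[0.66830637 0.04261357 0.13679292]
277.7466125488281 224.50701904296875 95.75315856933594 96.46560668945312 [ 230  176   97   97 7219]
[0.66752083 0.04456125 0.078     ] [-0.89626646 -2.07001155 58.78715894]
```

View pics/w4.png

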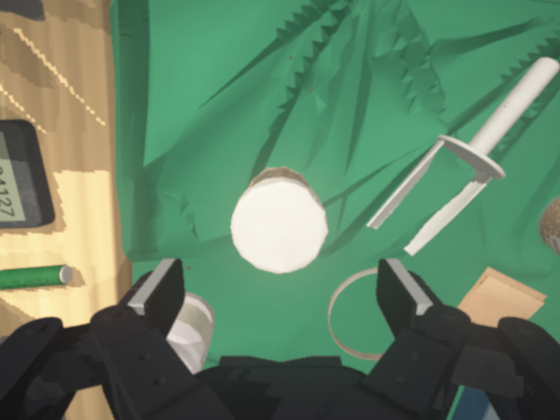

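White lid at (278,224), with the open jar lower left at (195,325), clear of the left finger.

```bash
python3 -m handwheel '[{"linear":[-1,-2,25],"spin":0},{"linear":[-1,-2,55],"spin":0},{"linear":[-1,-2,78],"spin":0},{"linear":[-1,-2,78],"spin":0},{"linear":[-1,-2,78],"spin":0}]'
python3 -m handwheel '[{"linear":[0,0,0],"spin":0},{"linear":[0,0,0],"spin":0},{"linear":[0,0,0],"spin":0},{"linear":[0,0,0],"spin":0},{"linear":[0,0,0],"spin":0},{"linear":[0,0,0],"spin":0}]' 0.3
python3 - <<'E'
from h import *
s=r.state(); print(s["position"]); 
c,u,v,a,d,st=lid(False,(150,180,420,360)); p=ray(c,u,v,.078); print(u,v,a,d,p, rel(p-s["position"]))
E
```

```text
time_s: 10.75
position: [0.667, 0.0445, 0.0578]
ee_rot: [180.0, -0.1, 5.3]
contact_force: [0.7, -0.4, 0.3]
grip_width: 0.0854
time_s: 11.5
position: [0.6673, 0.0444, 0.0581]
ee_rot: [180.0, -0.2, 5.3]
contact_force: [0.3, 0.9, 5.5]
grip_width: 0.0573
[0.66725692 0.04444702 0.0581107 ]
279.7738952636719 291.94964599609375 145.23146057128906 149.81338500976562 [0.66685516 0.04676646 0.078     ] [ -0.12500947  -2.3342411  -19.89123406]
```

```bash
python3 -m handwheel '[{"linear":[0,0,-40],"spin":0},{"linear":[0,0,-90],"spin":0},{"linear":[-30,-10,-135],"spin":0},{"linear":[-75,-35,-165],"spin":0},{"linear":[-120,-65,-165],"spin":0},{"linear":[-155,-105,-165],"spin":0},{"linear":[-180,-150,-165],"spin":0},{"linear":[-195,-195,-165],"spin":0},{"linear":[-198,-230,-165],"spin":0},{"linear":[-198,-249,-165],"spin":0}]'
python3 -m handwheel '[{"linear":[0,0,0],"spin":0},{"linear":[0,0,0],"spin":0},{"linear":[0,0,0],"spin":0}]'
python3 - <<'E'
from h import *
s=r.state();print(s["position"],s["ee_rot"])
im=r.snapshot("wrist");cv2.imwrite("pics/w5.png",im)
c,u,v,a,d,st=lid(False,(150,180,420,365)); p=ray(c,u,v,s["position"][2]+.02); print(u,v,a,d,p)
E
```

```text
time_s: 12.8
position: [0.445, 0.2755, 0.2209]
ee_rot: [180.0, 0.0, 5.4]
contact_force: [0.0, 0.7, -1.4]
grip_width: 0.0574
time_s: 13.18
position: [0.4462, 0.2734, 0.2212]
ee_rot: [180.0, 0.0, 5.2]
contact_force: [0.6, -0.7, -1.7]
grip_width: 0.0572
[0.44622888 0.2733819  0.22119222] [1.79983803e+02 1.15370696e-02 5.18846398e+00]
253.18821716308594 269.15216064453125 148.51661682128906 225.9850311279297 [0.43482042 0.28471689 0.24119222]
```

View pics/w5.png

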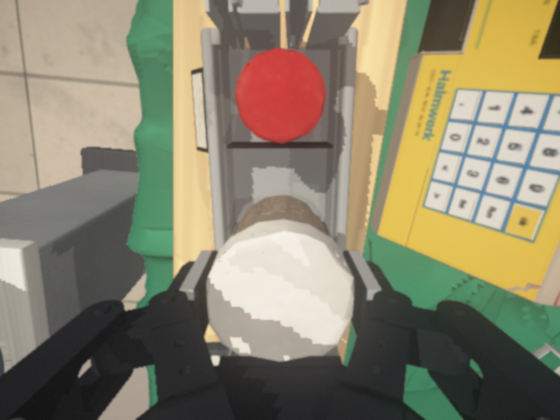

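The red jar stands upright in its compartment at (281,95). The divider is at row 145, columns 228 to 332.

Run:
```python
from h import *
c=cal("wrist")
t=np.array([.4465,.2765]);a=np.radians(5.2);M=np.array([[np.cos(a),np.sin(a)],[-np.sin(a),np.cos(a)]])
for uv,z in(((228,145),.075),((332,145),.075),((281,95),.124),((281,288),.2413),((203,40),.086),((357,40),.086),((216,240),.086),((350,240),.086)): p=ray(c,*uv,z)[:2]; print(uv,p.round(4),(M@(p-t)).round(4))
```

```text
(228, 145) [0.3985 0.3122] [-0.0446  0.0399]
(332, 145) [0.4863 0.3202] [0.0436 0.0399]
(281, 95) [0.4395 0.3541] [0.0001 0.0779]
(281, 288) [0.4461 0.2778] [-0.0003  0.0013]
(203, 40) [0.3778 0.3893] [-0.0582  0.1186]
(357, 40) [0.4926 0.3999] [0.0571 0.1187]
(216, 240) [0.3934 0.2293] [-0.0571 -0.0422]
(350, 240) [0.5116 0.2401] [ 0.0616 -0.0421]
```

```bash
python3 -m handwheel '[{"linear":[0,1,20],"spin":0},{"linear":[0,1,45],"spin":0},{"linear":[0,1,70],"spin":0},{"linear":[0,1,90],"spin":0},{"linear":[0,1,102],"spin":0},{"linear":[0,1,110],"spin":0},{"linear":[0,1,114],"spin":0},{"linear":[0,1,116],"spin":0},{"linear":[0,1,117],"spin":0},{"linear":[0,1,117],"spin":0}]'
```

```text
time_s: 14.52
position: [0.4461, 0.2734, 0.1046]
ee_rot: [-180.0, -0.0, 5.3]
contact_force: [0.2, 0.5, -1.3]
grip_width: 0.0577
```

```bash
python3 -m handwheel '[{"linear":[0,0,1],"spin":0},{"linear":[0,0,1],"spin":0},{"linear":[0,0,1],"spin":0}]'
```

```text
time_s: 14.9
position: [0.4463, 0.2735, 0.104]
ee_rot: [-180.0, -0.0, 5.3]
contact_force: [-1.6, -0.4, 6.2]
grip_width: 0.0576
```

```bash
python3 -m handwheel '[{"linear":[0,0,0],"spin":0},{"linear":[0,0,0],"spin":0},{"linear":[0,0,0],"spin":0},{"linear":[0,0,-15],"spin":0},{"linear":[0,0,-50],"spin":0},{"linear":[0,0,-90],"spin":0},{"linear":[0,30,-115],"spin":0},{"linear":[10,80,-115],"spin":0},{"linear":[20,130,-115],"spin":0},{"linear":[30,180,-115],"spin":0}]' 1
python3 -m handwheel '[{"linear":[10,55,0],"spin":0},{"linear":[20,110,0],"spin":0},{"linear":[30,165,0],"spin":0},{"linear":[40,220,0],"spin":0},{"linear":[50,275,0],"spin":0},{"linear":[60,330,0],"spin":0},{"linear":[70,375,0],"spin":0},{"linear":[71,386,30],"spin":0},{"linear":[71,386,75],"spin":0},{"linear":[71,386,83],"spin":0}]'
python3 -m handwheel '[{"linear":[0,0,0],"spin":0},{"linear":[0,0,0],"spin":0}]'
python3 - <<'E'
from h import *
s=r.state(); print(s["position"],s["joint_pos"].round(1)); im=r.snapshot("wrist"); cv2.imwrite("pics/w6.png",im)
c,u,v,a,d,st=lid(False,(150,100,420,360)); print(u,v,a,d,st); p=ray(c,u,v,.078); print(p, rel(p-s["position"]))
E
```

```text
time_s: 16.15
position: [0.4929, 0.0954, 0.2197]
ee_rot: [180.0, -0.1, 5.3]
contact_force: [0.3, -0.4, 1.1]
grip_width: 0.0854
time_s: 17.4
position: [0.5968, -0.28, 0.1323]
ee_rot: [-179.8, 0.3, 5.3]
contact_force: [0.2, -0.4, -0.3]
grip_width: 0.0856
time_s: 17.65
position: [0.5999, -0.2815, 0.1381]
ee_rot: [179.8, -0.2, 5.3]
contact_force: [-0.1, 0.0, 0.6]
grip_width: 0.0853
[ 0.5998689  -0.28154398  0.1381327 ] [-34.9  21.5  91.4  -0.   66.8 -40.2]
277.9428405761719 230.13595581054688 89.90251159667969 94.69718170166016 [ 230  185   96   91 6660]
[ 0.59892576 -0.28358589  0.078     ] [-1.29248305  1.80653587 60.13373789]
```

View pics/w6.png

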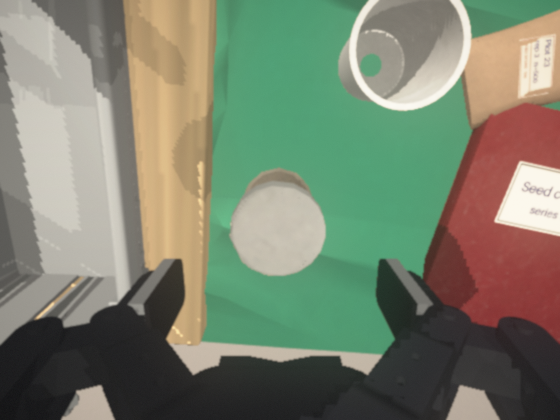

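White lid at (278,230), with the beaker at (410,50) and well clear.

```bash
python3 -m handwheel '[{"linear":[-1,1,25],"spin":0},{"linear":[-1,1,55],"spin":0},{"linear":[-1,1,79],"spin":0},{"linear":[-1,1,79],"spin":0},{"linear":[-1,1,79],"spin":0}]'
python3 -m handwheel '[{"linear":[0,0,0],"spin":0},{"linear":[0,0,0],"spin":0},{"linear":[0,0,0],"spin":0},{"linear":[0,0,0],"spin":0},{"linear":[0,0,0],"spin":0},{"linear":[0,0,0],"spin":0}]' 0.3
python3 - <<'E'
from h import *
s=r.state(); print(s["position"]); 
c,u,v,a,d,st=lid(False,(150,180,420,360)); p=ray(c,u,v,.078); print(u,v,a,d,p, rel(p-s["position"]))
E
```

```text
time_s: 18.38
position: [0.5986, -0.2827, 0.0581]
ee_rot: [179.9, -0.1, 5.3]
contact_force: [0.1, -0.3, 1.0]
grip_width: 0.0854
time_s: 19.12
position: [0.5987, -0.2829, 0.0582]
ee_rot: [179.9, -0.1, 5.3]
contact_force: [-0.2, 1.1, 6.8]
grip_width: 0.0574
[ 0.59870947 -0.28289737  0.05820371]
280.52191162109375 297.1131591796875 131.95492553710938 151.65725708007812 [ 0.59884611 -0.28288037  0.078     ] [  0.18143946   0.03813942 -19.79589839]
```

```bash
python3 -m handwheel '[{"linear":[0,0,-40],"spin":0},{"linear":[0,0,-90],"spin":0},{"linear":[-20,-10,-135],"spin":0},{"linear":[-40,-45,-165],"spin":0},{"linear":[-55,-95,-165],"spin":0},{"linear":[-65,-150,-165],"spin":0},{"linear":[-75,-205,-165],"spin":0},{"linear":[-85,-260,-165],"spin":0},{"linear":[-95,-315,-165],"spin":0},{"linear":[-100,-370,-165],"spin":0}]'
python3 -m handwheel '[{"linear":[0,-45,0],"spin":0},{"linear":[0,-85,0],"spin":0},{"linear":[0,-110,0],"spin":0},{"linear":[0,-121,0],"spin":0},{"linear":[0,-121,0],"spin":0},{"linear":[0,-121,0],"spin":0},{"linear":[0,-121,0],"spin":0}]'
python3 - <<'E'
from h import *
s=r.state();print(s["position"],s["ee_rot"])
im=r.snapshot("wrist");cv2.imwrite("pics/w7.png",im)
E
```

```text
time_s: 20.42
position: [0.4629, 0.0788, 0.2211]
ee_rot: [-180.0, 0.0, 5.2]
contact_force: [1.2, 1.2, -0.5]
grip_width: 0.0576
time_s: 21.3
position: [0.4531, 0.1969, 0.2213]
ee_rot: [180.0, 0.0, 5.2]
contact_force: [-0.3, -0.2, -1.2]
grip_width: 0.0578
[0.45312418 0.19686085 0.22128447] [1.79992733e+02 1.09421599e-03 5.19995841e+00]
```

View pics/w7.png

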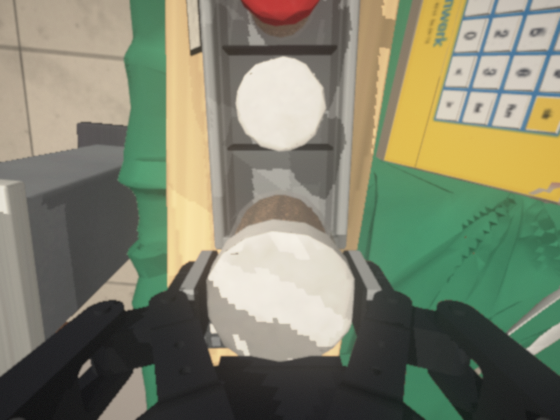

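The second white jar stands in the middle compartment at (281,103). The nearer divider is at row 147 and the held lid at (281,290).

```bash
python3 - <<'E'
from h import *
c=cal("wrist")
t=np.array([.4465,.2765]);a=np.radians(5.2);M=np.array([[np.cos(a),np.sin(a)],[-np.sin(a),np.cos(a)]])
for uv,z in(((230,147),.075),((332,147),.075),((222,49),.075),((335,49),.075),((281,103),.124),((281,290),.2413)): p=ray(c,*uv,z)[:2]; print(uv,p.round(4),(M@(p-t)).round(4))
E
python3 -m handwheel '[{"linear":[0,-1,20],"spin":0},{"linear":[0,-1,45],"spin":0},{"linear":[0,-1,70],"spin":0},{"linear":[0,-1,90],"spin":0},{"linear":[0,-1,102],"spin":0},{"linear":[0,-1,110],"spin":0},{"linear":[0,-1,114],"spin":0},{"linear":[0,-1,116],"spin":0},{"linear":[0,-1,117],"spin":0},{"linear":[0,-1,117],"spin":0}]'
```

```text
(230, 147) [0.4072 0.234 ] [-0.043  -0.0387]
(332, 147) [0.4935 0.2419] [ 0.0437 -0.0387]
(222, 49) [0.3972 0.3095] [-0.0461  0.0374]
(335, 49) [0.4855 0.3177] [0.0426 0.0374]
(281, 103) [0.447  0.2724] [ 0.0001 -0.0042]
(281, 290) [0.4532 0.2002] [-0.0003 -0.0766]
time_s: 22.6
position: [0.453, 0.1987, 0.1046]
ee_rot: [-180.0, -0.0, 5.3]
contact_force: [-0.3, -1.0, -1.1]
grip_width: 0.0575
```

```bash
python3 -m handwheel '[{"linear":[0,0,1],"spin":0},{"linear":[0,0,1],"spin":0},{"linear":[0,0,1],"spin":0}]'
python3 -m handwheel '[{"linear":[0,0,0],"spin":0},{"linear":[0,0,0],"spin":0},{"linear":[0,0,0],"spin":0},{"linear":[0,0,-15],"spin":0},{"linear":[0,0,-50],"spin":0},{"linear":[0,0,-90],"spin":0},{"linear":[0,25,-125],"spin":8},{"linear":[-20,70,-145],"spin":18},{"linear":[-40,120,-145],"spin":28},{"linear":[-60,170,-145],"spin":38}]' 1
```

```text
time_s: 22.98
position: [0.4532, 0.1988, 0.1042]
ee_rot: [-180.0, -0.0, 5.3]
contact_force: [-3.6, 0.1, 5.6]
grip_width: 0.0576
time_s: 24.22
position: [0.4084, 0.0225, 0.2499]
ee_rot: [-179.9, -0.2, -33.0]
contact_force: [0.8, -0.5, 0.5]
grip_width: 0.0851
```

```bash
python3 -m handwheel '[{"linear":[15,30,0],"spin":10},{"linear":[35,60,0],"spin":20},{"linear":[55,95,0],"spin":30},{"linear":[75,130,0],"spin":40},{"linear":[92,165,0],"spin":50},{"linear":[108,195,0],"spin":60},{"linear":[118,215,0],"spin":70},{"linear":[121,222,0],"spin":80},{"linear":[121,222,0],"spin":90},{"linear":[121,222,0],"spin":100}]'
python3 -m handwheel '[{"linear":[0,0,0],"spin":10},{"linear":[0,0,0],"spin":20},{"linear":[0,0,0],"spin":30},{"linear":[0,0,0],"spin":40},{"linear":[0,0,0],"spin":44.7},{"linear":[0,0,0],"spin":44.7},{"linear":[0,0,0],"spin":44.7}]' 0.6
python3 - <<'E'
from h import *
s=r.state();print(s["position"],s["ee_rot"],s["joint_pos"].round(1))
c=r.calibration("wrist");print(c)
im=r.snapshot("wrist");cv2.imwrite("pics/w8.png",im)
cv2.imwrite("pics/t8.png",r.snapshot("top"))
E
```

```text
time_s: 25.48
position: [0.3905, -0.2286, 0.2494]
ee_rot: [-179.9, -0.0, -133.1]
contact_force: [-0.4, -0.3, -0.5]
grip_width: 0.0855
time_s: 26.35
position: [0.3906, -0.2284, 0.2488]
ee_rot: [-180.0, 0.0, -177.4]
contact_force: [0.1, 0.6, 0.4]
grip_width: 0.0511
[ 0.39056729 -0.22839484  0.24883722] [-1.79967592e+02  3.01536804e-02 -1.77356725e+02] [-44.7 -14.2 116.7   0.   77.4 132.6]
{'camera_matrix': array([[325.17678859,   0.        , 279.9780476 ],
       [  0.        , 325.17678859, 205.11638507],
       [  0.        ,   0.        ,   1.        ]]), 'xyz': array([ 0.39357456, -0.29938564,  0.38173435]), 'orientation': array([ 1.63792318e+02,  8.78178751e-02, -1.77310809e+02])}
```

View pics/w8.png

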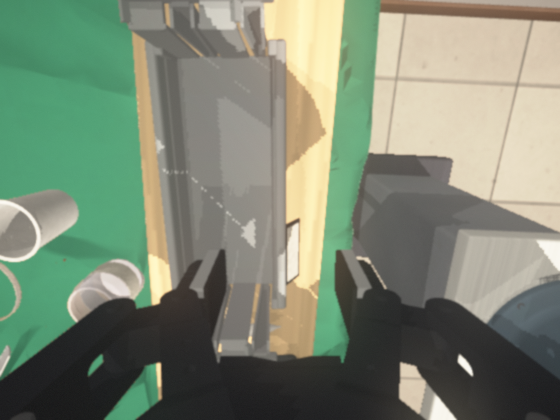

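The front rim runs vertically at columns 272 to 286, from row 42 to row 305. The card is at (292,252), and the fingers straddle the rim line at column 279.

Run:
```python
from h import *
c=cal("wrist")
f=lambda a,b,z=.086:ray(c,a,b,z)[:2]
P=[f(286,42),f(286,305),f(271,60),f(274,280)]
print(np.round(P,4))
for i in(0,2): v=P[i+1]-P[i];print(np.degrees(np.arctan2(-v[0],v[1])),np.linalg.norm(v))
m=(P[0]+P[1])/2; print("mid outer",m)
s=r.state()
for q in ((.3905,-.2265),): print(rel([q[0]-s["position"][0],q[1]-s["position"][1],0]))
```

```text
[[ 0.3915 -0.3538]
 [ 0.3786 -0.1058]
 [ 0.4033 -0.3396]
 [ 0.3923 -0.1342]]
2.959661199562808 0.24837034837937086
3.0687895837192958 0.20568425167996207
mid outer [ 0.38505377 -0.22982316]
[-4.63812183e-02  1.84520063e+00 -4.94734848e-04]
```

```bash
python3 -m handwheel '[{"linear":[0,-1,40],"spin":-0.3},{"linear":[0,-1,90],"spin":-0.3},{"linear":[0,-1,130],"spin":-0.3},{"linear":[0,-1,160],"spin":-0.3},{"linear":[0,-1,174],"spin":-0.3},{"linear":[0,-1,174],"spin":-0.3},{"linear":[0,-1,174],"spin":-0.3}]'
python3 -m handwheel '[{"linear":[0,0,0],"spin":0},{"linear":[0,0,0],"spin":0},{"linear":[0,0,0],"spin":0},{"linear":[0,0,0],"spin":0},{"linear":[0,0,0],"spin":0},{"linear":[0,0,0],"spin":0}]' 0
```

```text
time_s: 27.32
position: [0.3914, -0.2302, 0.0756]
ee_rot: [-179.9, 0.1, -177.1]
contact_force: [-0.4, -0.5, -0.1]
grip_width: 0.051
time_s: 28.08
position: [0.391, -0.2299, 0.0756]
ee_rot: [-179.9, 0.0, -177.1]
contact_force: [-4.9, 1.2, 7.9]
grip_width: 0.0106
```

```bash
python3 -m handwheel '[{"linear":[0,0,-5],"spin":0},{"linear":[0,0,-20],"spin":0},{"linear":[0,0,-45],"spin":0},{"linear":[0,0,-75],"spin":0},{"linear":[0,0,-105],"spin":0},{"linear":[0,0,-135],"spin":0},{"linear":[0,0,-165],"spin":0},{"linear":[0,0,-190],"spin":0},{"linear":[0,0,-202],"spin":0},{"linear":[0,0,-205],"spin":0}]'
python3 -m handwheel '[{"linear":[-5,15,0],"spin":-3},{"linear":[-15,40,0],"spin":-8},{"linear":[-25,70,0],"spin":-15},{"linear":[-35,100,0],"spin":-23},{"linear":[-45,130,0],"spin":-32},{"linear":[-55,160,0],"spin":-41},{"linear":[-63,190,0],"spin":-50},{"linear":[-69,217,0],"spin":-59},{"linear":[-72,237,0],"spin":-68},{"linear":[-72,247,0],"spin":-77}]'
python3 - <<'E'
from h import *
s=r.state();print(s["position"],s["ee_rot"],s["joint_pos"].round(1),s["grip_width"])
E
```

```text
time_s: 29.32
position: [0.3905, -0.2293, 0.2798]
ee_rot: [-180.0, 0.0, -177.1]
contact_force: [-0.6, -0.2, -1.5]
grip_width: 0.0098
time_s: 30.58
position: [0.4492, 0.023, 0.2778]
ee_rot: [179.8, 0.0, -99.6]
contact_force: [-0.6, 0.4, -0.8]
grip_width: 0.0098
[0.44918744 0.02301276 0.27780834] [ 1.79836701e+02  2.59286944e-02 -9.96088546e+01] [-11.6 -15.9 115.1   0.   81.   88. ] 0.009836556415608213
```

```bash
python3 -m handwheel '[{"linear":[0,0,0],"spin":-9},{"linear":[0,0,0],"spin":-18},{"linear":[0,0,0],"spin":-28},{"linear":[-5,0,0],"spin":-38},{"linear":[-15,0,0],"spin":-48},{"linear":[-30,0,0],"spin":-58},{"linear":[-50,0,0],"spin":-68},{"linear":[-75,0,0],"spin":-78},{"linear":[-100,0,0],"spin":-87},{"linear":[-130,0,0],"spin":-95}]'
python3 -m handwheel '[{"linear":[0,0,0],"spin":-6},{"linear":[0,0,0],"spin":-10.3},{"linear":[0,0,0],"spin":-10.3}]'
python3 - <<'E'
from h import *
s=r.state();print(s["position"],s["ee_rot"],s["joint_pos"].round(1),s["grip_width"]); print(rel(np.array([.4975,.281,s["position"][2]])-s["position"]))
E
```

```text
time_s: 31.82
position: [0.4719, 0.1505, 0.2779]
ee_rot: [180.0, 0.1, -4.7]
contact_force: [0.3, -0.5, -0.7]
grip_width: 0.0103
time_s: 32.2
position: [0.472, 0.1497, 0.278]
ee_rot: [-180.0, 0.1, 5.2]
contact_force: [0.7, 0.1, -1.4]
grip_width: 0.0101
[0.47196564 0.14971888 0.27800591] [-1.79980513e+02  1.32881132e-01  5.23972814e+00] [  4.4  -8.9 109.2   0.   79.8  -0.8] 0.010078143258424642
[ 3.74165543e+01 -1.28400684e+02 -4.31071263e-02]
```

```bash
python3 -m handwheel '[{"linear":[5,-15,0],"spin":0},{"linear":[12,-40,0],"spin":0},{"linear":[20,-68,0],"spin":0},{"linear":[28,-95,0],"spin":0},{"linear":[34,-117,0],"spin":0},{"linear":[37,-128,0],"spin":0},{"linear":[37,-128,0],"spin":0},{"linear":[37,-128,0],"spin":0}]'
python3 - <<'E'
from h import *
s=r.state();print(s["position"],s["ee_rot"])
w=r.snapshot("wrist");cv2.imwrite("pics/w9.png",w)
t=r.snapshot("top");cv2.imwrite("pics/t9.png",t);sc=r.snapshot("scene");cv2.imwrite("pics/s9.png",sc)
a=cv2.resize(t[170:290,90:270],(600,400),interpolation=2); b=cv2.resize(w,(266,200)); 
b=cv2.resize(sc[60:240,110:290],(200,200)); cv2.imwrite("pics/c9.png",cv2.resize(w,(560,420)))
cv2.imwrite("pics/d9.png",np.hstack([cv2.resize(t[185:285,95:255],(400,250),interpolation=2),cv2.resize(sc[80:250,120:392],(400,250),interpolation=2)]))
cv2.imwrite("pics/e9.png",np.vstack([np.hstack([w[:, :],np.zeros((420,240,3),np.uint8)])[:350],cv2.imread("pics/d9.png")]))
E
```

```text
time_s: 33.2
position: [0.4981, 0.2794, 0.2792]
ee_rot: [180.0, 0.0, 5.2]
contact_force: [-0.4, 0.4, -1.6]
grip_width: 0.01
[0.4981276  0.27938842 0.279165  ] [1.79984026e+02 1.64134671e-02 5.15064011e+00]
```

View pics/e9.png

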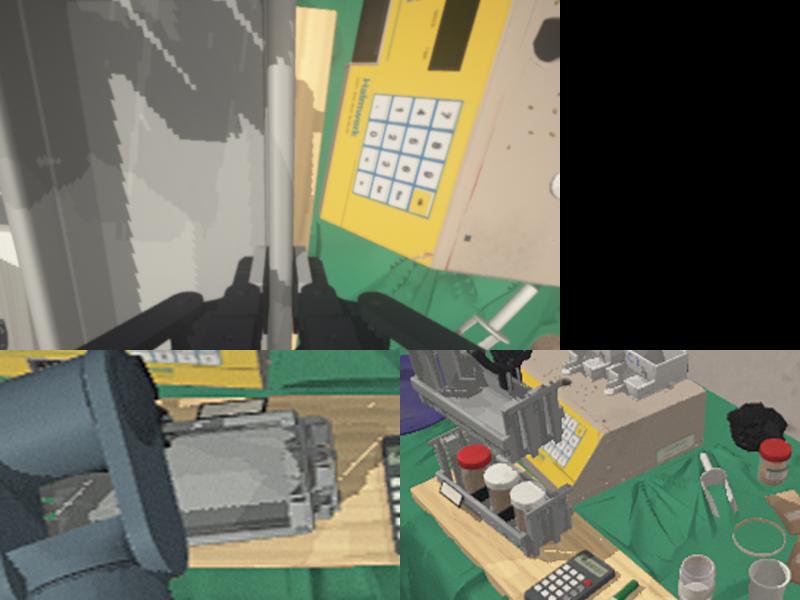

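The crop shows the three jars upright in the divided tote and the plain tote turned, with its card on the machine side and its rim parallel to the tool's y. I'll lower it to just above the rim and look from the side.

```bash
python3 -m handwheel '[{"linear":[0,-1,10],"spin":0},{"linear":[0,-1,30],"spin":0},{"linear":[0,-1,50],"spin":0},{"linear":[0,-1,67],"spin":0},{"linear":[0,-1,76],"spin":0},{"linear":[0,-1,78],"spin":0},{"linear":[0,-1,78],"spin":0},{"linear":[0,-1,78],"spin":0}]'
python3 - <<'E'
from h import *
s=r.state();print(s["position"],s["ee_rot"])
sc=r.snapshot("scene");cv2.imwrite("pics/s10.png",sc);cv2.imwrite("pics/t10.png",r.snapshot("top"))
cv2.imwrite("pics/s10c.png",cv2.resize(sc[90:240,120:300],(720,600),interpolation=2))
E
```

```text
time_s: 34.35
position: [0.4986, 0.2809, 0.2022]
ee_rot: [-180.0, -0.1, 5.2]
contact_force: [-0.0, -0.0, 0.1]
grip_width: 0.0095
[0.49862019 0.28092699 0.20219644] [-1.79979749e+02 -9.21614639e-02  5.17925158e+00]
```

View pics/s10c.png

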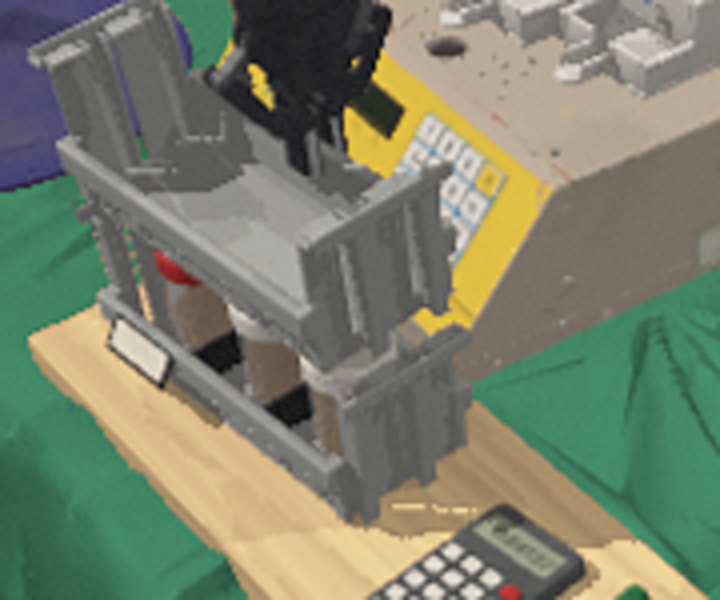

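The two end beads run upper (303,245)-(448,165) and lower (343,398)-(468,330) in the crop. I'll compare their midpoints.

Run:
```python
from h import *
c=cal("scene"); f=lambda a,b,z:ray(c,120+a/4-.4,90+b/4-.4,z)
U=[f(303,245,.2645),f(448,165,.2685)];L=[f(343,398,.143),f(468,330,.143)]
for q in (U,L):
    v=q[1]-q[0]; print(np.round(q,4),"mid",np.mean(q,0).round(4),"len",np.linalg.norm(v[:2]).round(4),"yaw",np.degrees(np.arctan2(v[1],v[0])).round(1))
t=cal("top")
```

```text
[[0.4004 0.1333 0.2645]
 [0.5007 0.1388 0.2685]] mid [0.4506 0.1361 0.2665] len 0.1004 yaw 3.1
[[0.4126 0.1399 0.143 ]
 [0.5059 0.143  0.143 ]] mid [0.4592 0.1414 0.143 ] len 0.0934 yaw 1.9
```

Run:
```python
from h import *
sc=cv2.imread("pics/s10.png");t=cv2.imread("pics/t10.png")
a=cv2.resize(sc[125:215,185:247],None,fx=6.5,fy=6.5,interpolation=2)
b=cv2.resize(t[192:262,190:252],None,fx=6.4,fy=6.4,interpolation=2)
o=np.zeros((600,800,3),np.uint8);o[:a.shape[0],:a.shape[1]]=a;o[:b.shape[0],403:403+b.shape[1]]=b[:, :397]
cv2.imwrite("pics/z10.png",o)
```

```text
(no output)
```

View pics/z10.png

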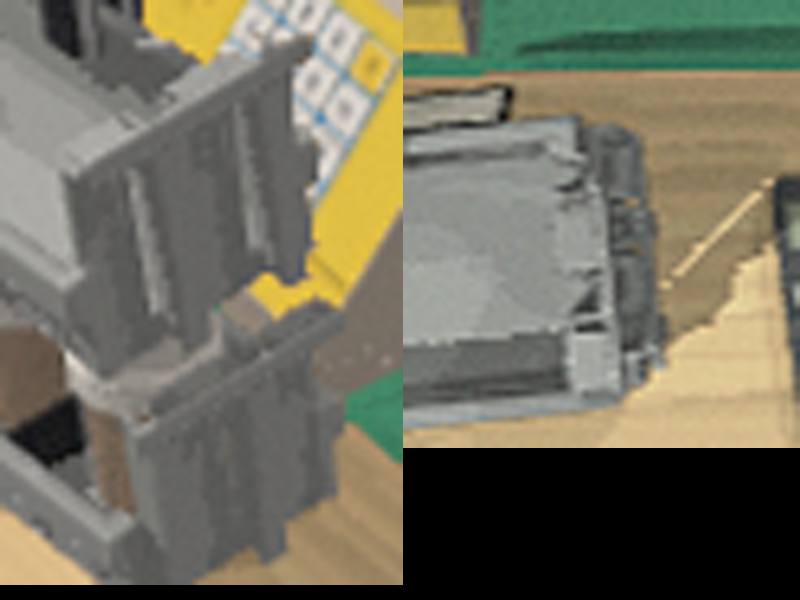

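In the scene crop the bead edges run upper (68,180)-(312,48) and lower (133,437)-(343,315). In the top crop the outer edges are upper about (583,120)-(620,392) and lower (640,135)-(662,362).

Run:
```python
from h import *
c=cal("scene"); f=lambda a,b,z:ray(c,185+a/6.5-.4,125+b/6.5-.4,z)
t=cal("top"); g=lambda a,b,z:ray(t,190+(a-403)/6.4-.4,192+b/6.4-.4,z)
for n,q in (("U",[f(68,180,.2645),f(312,48,.2685)]),("L",[f(133,437,.143),f(343,315,.143)]),("Ut",[g(620,392,.2645),g(583,120,.2685)]),("Lt",[g(662,362,.143),g(640,135,.143)])):
    v=q[1]-q[0]; print(n,np.round(q,4).tolist(),"mid",np.mean(q,0).round(4),"len",np.linalg.norm(v[:2]).round(4),"yaw",np.degrees(np.arctan2(v[1],v[0])).round(1))
# predicted pixels of bead ends in scene crop
a=np.radians(5.2);ex=np.array([np.cos(a),np.sin(a)]);ey=np.array([-np.sin(a),np.cos(a)])
C=np.array([.4463,.276])
for nm,cc,z in(("L",C,(.143,.143)),("U",C,(.2645,.2685))):
    for sx,zz in zip((-.05,.05),z):
        p=cc+sx*ex-.1425*ey; u=proj(c,[*p,zz]); w=proj(t,[*p,zz]); print(nm,((u-[184.6,124.6])*6.5).round(),((w-[189.6,191.6])*6.4+[403,0]).round())
```

```text
U [[0.3972, 0.1294, 0.2645], [0.4998, 0.1336, 0.2685]] mid [0.4485 0.1315 0.2665] len 0.1027 yaw 2.4
L [[0.4067, 0.1321, 0.143], [0.5052, 0.1387, 0.143]] mid [0.456  0.1354 0.143 ] len 0.0987 yaw 3.8
Ut [[0.4087, 0.13, 0.2645], [0.5106, 0.1423, 0.2685]] mid [0.4596 0.1361 0.2665] len 0.1026 yaw 6.9
Lt [[0.4127, 0.1293, 0.143], [0.5085, 0.1376, 0.143]] mid [0.4606 0.1334 0.143 ] len 0.0961 yaw 5.0
L [143. 437.] [661. 370.]
L [351. 311.] [638. 134.]
U [ 99. 165.] [621. 390.]
U [325.  32.] [593. 124.]
```

Run:
```python
from h import *
c=cal("scene"); f=lambda a,b,z:ray(c,185+a/6.5-.4,125+b/6.5-.4,z)
t=cal("top"); g=lambda a,b,z:ray(t,190+(a-403)/6.4-.4,192+b/6.4-.4,z)
for n,s,q,zs in(("U",(190,114),(601,256),(.25,.255,.26,.265,.27)),("L",(238,376),(651,249),(.133,.138,.143,.148))):
    for z in zs: print(n,z,f(*s,z)[:2].round(4),g(*q,z)[:2].round(4),np.linalg.norm(f(*s,z)-g(*q,z)).round(4))
```

```text
U 0.25 [0.4588 0.1518] [0.4594 0.1388] 0.013
U 0.255 [0.4553 0.1456] [0.4595 0.138 ] 0.0086
U 0.26 [0.4518 0.1394] [0.4595 0.1373] 0.008
U 0.265 [0.4483 0.1333] [0.4596 0.1365] 0.0118
U 0.27 [0.4448 0.1271] [0.4597 0.1358] 0.0172
L 0.133 [0.4608 0.1456] [0.4602 0.1347] 0.011
L 0.138 [0.4578 0.1405] [0.4603 0.1341] 0.0069
L 0.143 [0.4549 0.1354] [0.4603 0.1334] 0.0058
L 0.148 [0.4519 0.1302] [0.4604 0.1328] 0.0088
```

Both totes' ends agree within about 3 mm in both views, which is inside the lugs' 6 mm capture. I'll lower slowly with a 1.5 mm y correction.

```bash
python3 -m handwheel '[{"linear":[0,1.5,2],"spin":0},{"linear":[0,1.5,5],"spin":0},{"linear":[0,1.5,8],"spin":0},{"linear":[0,1.5,10],"spin":0},{"linear":[0,1.5,12],"spin":0},{"linear":[0,1.5,14],"spin":0},{"linear":[0,1.5,14],"spin":0}]'
python3 -m handwheel '[{"linear":[0,0,1],"spin":0},{"linear":[0,0,2],"spin":0},{"linear":[0,0,2],"spin":0}]'
```

```text
time_s: 35.33
position: [0.4982, 0.2792, 0.1871]
ee_rot: [180.0, 0.0, 5.2]
contact_force: [-0.7, 0.0, -1.2]
grip_width: 0.0099
time_s: 35.7
position: [0.4982, 0.2793, 0.1852]
ee_rot: [180.0, 0.0, 5.2]
contact_force: [0.2, 0.1, -0.3]
grip_width: 0.0098
```

```bash
python3 -m handwheel '[{"linear":[0,0,1],"spin":0},{"linear":[0,0,2],"spin":0},{"linear":[0,0,2],"spin":0}]'
python3 -m handwheel '[{"linear":[0,0,1],"spin":0},{"linear":[0,0,2],"spin":0},{"linear":[0,0,2],"spin":0}]'
```

```text
time_s: 36.08
position: [0.4986, 0.2793, 0.1836]
ee_rot: [-180.0, -0.0, 5.2]
contact_force: [0.7, 0.1, 0.2]
grip_width: 0.0098
time_s: 36.45
position: [0.4991, 0.2793, 0.1827]
ee_rot: [-180.0, -0.1, 5.2]
contact_force: [0.9, -1.1, 5.7]
grip_width: 0.0101
```

```bash
python3 -m handwheel '[{"linear":[0,0,1],"spin":0},{"linear":[0,0,1],"spin":0},{"linear":[0,0,1],"spin":0}]'
python3 - <<'E'
from h import *
print(r.state()["position"],r.state()["contact_force"],r.state()["moment"])
sc=r.snapshot("scene");cv2.imwrite("pics/s11.png",sc);t=r.snapshot("top");cv2.imwrite("pics/t11.png",t)
a=cv2.resize(sc[95:225,120:250],(600,600),interpolation=2)
cv2.imwrite("pics/s11c.png",a)
E
```

```text
time_s: 36.83
position: [0.4993, 0.2793, 0.1823]
ee_rot: [-180.0, -0.1, 5.2]
contact_force: [0.5, -1.4, 8.2]
grip_width: 0.0097
[0.49928679 0.27932233 0.18228009] [ 0.49940597 -1.36364893  8.17391809] [-0.27167695  0.51763666  0.02291787]
```

View pics/s11c.png

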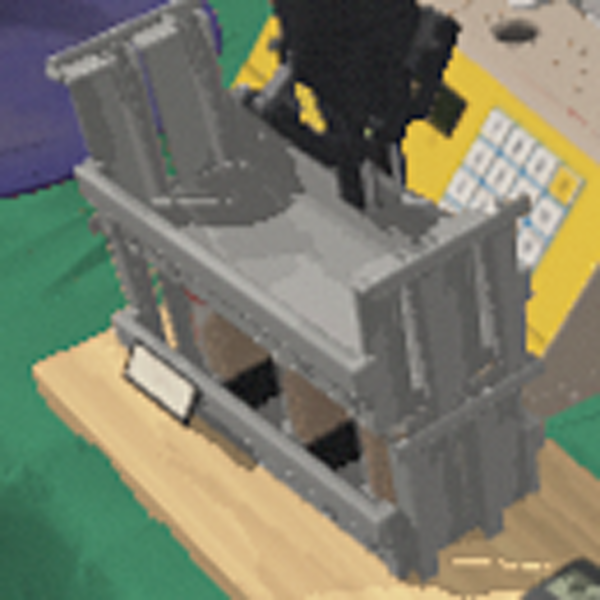

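The upper tote sits on the lower one's ends, aligned, and the near end bead (395,440)-(540,365) is covered by it. I'll release with a moderate opening and retreat.

```bash
python3 -m handwheel '[{"linear":[0,0,0],"spin":0},{"linear":[0,0,0],"spin":0},{"linear":[0,0,0],"spin":0},{"linear":[0,0,0],"spin":0}]' 0.35
python3 -m handwheel '[{"linear":[0,0,-10],"spin":0},{"linear":[0,0,-30],"spin":0},{"linear":[0,0,-70],"spin":0},{"linear":[0,0,-110],"spin":0},{"linear":[0,30,-150],"spin":0},{"linear":[0,80,-150],"spin":0},{"linear":[0,130,-150],"spin":0},{"linear":[0,180,-150],"spin":0},{"linear":[0,230,-150],"spin":0},{"linear":[0,250,-150],"spin":0}]'
python3 -m handwheel '[{"linear":[0,0,0],"spin":0},{"linear":[0,0,0],"spin":0}]'
python3 - <<'E'
from h import *
sc=r.snapshot("scene");cv2.imwrite("pics/s12.png",sc);t=r.snapshot("top");cv2.imwrite("pics/t12.png",t)
a=cv2.resize(sc[75:275,120:390],(540,400),interpolation=2)
a=cv2.resize(sc[95:225,120:250],(400,400),interpolation=2)
b=cv2.resize(t[150:290,110:390],(800,400),interpolation=2)
b=cv2.resize(t[190:280,110:260],(400,240),interpolation=2)
d=cv2.resize(t[140:290,110:400],(400,207),interpolation=2)
o=np.zeros((450,800,3),np.uint8);o[:400,:400]=a;o[:240,400:]=b;o[240:447,400:]=d
cv2.imwrite("pics/f12.png",o)
E
```

```text
time_s: 37.42
position: [0.4981, 0.2792, 0.18]
ee_rot: [180.0, 0.0, 5.2]
contact_force: [-0.4, 1.2, 0.3]
grip_width: 0.0298
time_s: 38.67
position: [0.5211, 0.0279, 0.3323]
ee_rot: [180.0, -0.1, 5.0]
contact_force: [-0.3, 0.6, 0.1]
grip_width: 0.03
time_s: 38.92
position: [0.5209, 0.0309, 0.3313]
ee_rot: [180.0, -0.1, 5.2]
contact_force: [-0.3, -0.3, -1.4]
grip_width: 0.0296
```

View pics/f12.png

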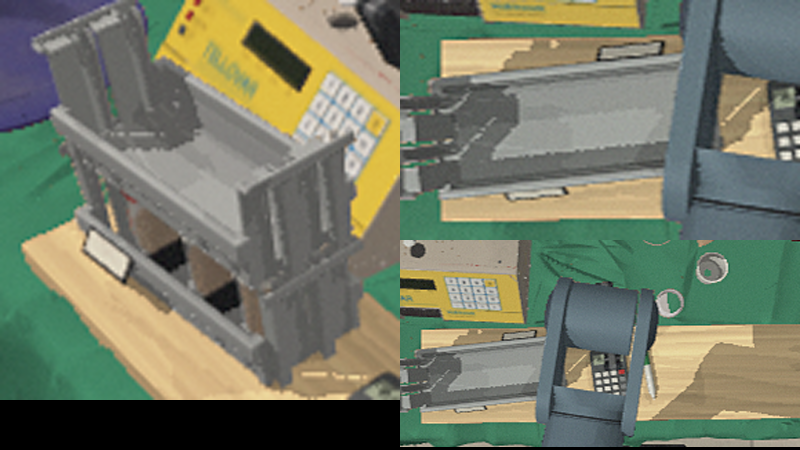

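The stack stands free, level to the eye and turned (upper card on the machine side). In the left part, the upper near bead runs (240,190)-(352,135) and the lower one (262,290)-(360,240). A last numeric check of predicted seated corners against these, and of the look-alikes:

Run:
```python
from h import *
c=cal("scene");k=400/130
a=np.radians(5.2);ex=np.array([np.cos(a),np.sin(a)]);ey=np.array([-np.sin(a),np.cos(a)]);C=np.array([.4463,.276])
P=lambda x,y,z:((proj(c,[*(C+x*ex+y*ey),z+.032])-[120,95]+.5)*k).round()
print("lower near bead",P(-.05,-.1425,.111),P(.05,-.1425,.111))
for z in(.1,.106,.112): print(z,"upper near bead",P(-.05,-.1425,z+.111),P(.05,-.1425,z+.111),"front rim",P(-.059,.122,z+.054),P(-.059,-.122,z+.054))
t=cal("top"); im0=cv2.imread("pics/top0.png").astype(int);im=cv2.imread("pics/t12.png").astype(int)
for n,(u,v) in dict(oj=(305,185),bk=(336,160)).items():
    d=np.abs(im-im0)[v-14:v+15,u-14:u+15].mean(2); print(n,"mean diff",d.mean().round(1))
g0=cv2.imread("pics/top0.png",0);g1=cv2.imread("pics/t12.png",0)
for n,(u,v) in dict(oj=(305,185),bk=(336,160)).items():
    m=cv2.matchTemplate(g1[v-22:v+23,u-22:u+23],g0[v-13:v+14,u-13:u+14],5);_,mx,_,l=cv2.minMaxLoc(m);print(n,"shift px",l[0]-9,l[1]-9,round(mx,2))
```

```text
lower near bead [268. 300.] [367. 240.]
0.1 upper near bead [251. 195.] [357. 136.] front rim [ 56. 119.] [234. 250.]
0.106 upper near bead [250. 188.] [356. 130.] front rim [ 54. 113.] [233. 243.]
0.112 upper near bead [249. 182.] [356. 123.] front rim [ 52. 107.] [232. 237.]
oj mean diff 8.6
bk mean diff 7.2
oj shift px 0 0 0.87
bk shift px 0 0 0.88
```

```bash
python3 -c "
from workcell import r
print(r.close_job(), r.state()['time_s'])"
```

```text
the job is handed in; nothing more can be done
the job is handed in; nothing more can be done
```

The three lidded jars are in the divided tote, one per compartment. The plain tote is turned end for end and stacked on top. I handed the job in at about 39 s on the robot's clock; it gave no verdict.

**Jars:** I set each one down until it touched, at 5.6 to 6.5 N. Later pictures showed all three upright in their compartments. In the final view the upper tote hides most of them.

**Upper tote:** I pinched it by its front rim, turned it about 182° and lowered it onto the saddles, pressing with about 8 N before letting go. The gripper was then at 182.3 mm, against 181.6 mm expected when fully seated.
- **Position:** In the last scene picture the upper tote's corners match the seated height within a few millimetres, and it looks level and square. I did not measure the tilt numerically.
- **Disagreement between views:** While the tote hung above the stack, the scene and top views disagreed by 5 to 8 mm in absolute position. They agreed within about 3–4 mm on where the two totes sat relative to each other, which is inside the 6 mm the lugs can guide in.

**Beaker and open jar:** Neither had moved when I compared the first and last top pictures (0 px shift).

The arm was clear of everything at the end. I used all 16 picture views, four over the planned 12.

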